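Slide a piston round the cylinder head and bed it in the gauging nest

ROBOT

A 7-joint arm with a two-finger parallel gripper is mounted at the origin on the work surface. World frame = base frame: x ahead of the robot, y to its left, z up, the work surface at z = 0. Lengths are in m, angles in degrees, forces in N, time in s.
With the tool pointing down it reaches from about 0.425 to 0.875 m from the base axis. Payload 4.7 kg.
Tool frame: the origin (TCP) lies on the centre line of the jaws, within the pads' length; the fingertips stand env.nose_length ahead of it and the grasp point (between the pads) lies 8 mm behind it (env.nose_length is the distance from the TCP to the fingertips, in m); y points along the fingers, z is the direction in which the jaws open and shut, and the axes are right-handed (so a half turn about y gives the same grasp; the last joint's range is limited). The gripper opens to 87 mm and grips with 3 to 60 N. Pads are 19 mm wide; open, the fingers measure 117 mm over their backs; the gripper's body (75 mm by 190 mm) begins 51 mm behind the grasp point.
Start: joints at [65.036, 18.392, -4.016, 83.108, 1.295, 78.541, -3.26], TCP at [0.283, -0.585, 0.234] pointing down, gripper open.
Joint ranges: [-163.93, 163.93], [-17.29, 119.83], [-79.2, 71.16], [3.27, 140.29], [-89.18, 269.18], [5.43, 117.66], [-154.24, 154.24]. Speed limits (degrees/s): [147.25, 147.25, 180, 180, 180, 180, 180].

INTERFACE

Orientations are given as [roll, pitch, yaw] about the fixed x, y, z axes, in that order (R = Rz(yaw) Ry(pitch) Rx(roll)).
In Python, from cell import env, read_camera, camera_info, job, models gives the robot as it stands.
- The arm moves only by the tool move_arm, never from a script. Its argument "moves" is a list of rows, each a list of 6 numbers: the shift along the tool's x, y, z in mm, then the turn, a rotation vector about the tool's x, y, z in degrees. In form: [[x, y, z, ax, ay, az], ...]. A call has 1 to 20 rows; each row is the pose to reach, as a shift and turn from the pose commanded when the call began, along the tool's axes at that moment; what a row does not reach only later rows make up. A row lasts 1/12 s, in which the tool goes at most 41.7 mm and 7.16 degrees, less where a joint would pass 70% of its speed; a pose out of reach is approached as far as the arm can. A call with a gripper value outside its range is refused whole. "claw" is the finger opening in mm, from 0 to 87, set as the call begins (left out, the last holds). The fingers move at their own pace and stop on an object; "newtons" is the grip in N (left out, the last holds). Time passes only in rows, so rows that repeat a pose let the fingers close. It gives the time, the measured TCP pose, the force and the opening at its end, in the units of the state.
- env.get_obs(): the state, without advancing time (a new reading comes with each control period).
- read_camera(name): name is "side" or "top" or "wrist"; returns (picture, depth): 384x512x3 uint8, red, green, blue; 384x512 float32, m along the optical axis (not along the pixel's ray), 0 where there is no reading.
- camera_info(name): a dict with "fx", "fy", "cx", "cy" (pixels), "R" (3x3) and "t" (3): a world point X has camera coordinates R X + t. Camera axes: x right, y down, z forward; pixel columns grow to the right and rows downward; lengths in m; the calibration is good to about 2 mm. A picture is of the moment at which its call begins: read the wrist's pose just before it. camera_info takes no time and is no camera call; for the wrist camera it gives the pose at the moment of the call.
- job.sign_off(): hands the job in, once; it reports no verdict.
Trained networks look in the newest picture that a camera, given by its name, has taken for a name from the list of things; names that differ only in an ending like _2 or _b are one class to them, and where a whole thing is asked for, a point or a joint stands for the part that bears it (a point fixed in the world has none). Each returns a list of dicts, best first, with "score" (0 to 1); they miss things now and then, are a little off and sometimes report something else, mostly with a low value. They report only what shows in the picture. A call takes as long as a camera call. They do not tell look-alikes from the thing itself.
- models.spot_in(target, camera): "point" ([x, y, z] in m, in world coordinates, good to about 4 mm: the middle of the surface that is visible of it).
- models.cut_out(target, camera): "mask" (384x512 bool, what is visible of it).
The state is a dict: "time_s": time; "qpos": joint angles; "joint_velocities": joint speeds; "effort": joint torques, N m; "tool_pos": TCP position; "tool_rot": TCP orientation; "force": force on the tool from outside, world axes, zero at the start; "wrist_torque": the same for the moment, N m; "grip_width": finger opening in m.
Only numpy, scipy, OpenCV 4.12 (cv2) and the standard library are available. Lean on these libraries where they do the work, as an engineer would, in place of code of your own. Each camera call takes 0.05 s, during which the arm holds its last target.

TASK

Slide the loose piston along the bench, never lifting or tipping it, through the lane between the cylinder head and the rocker cover and into the gauging nest on the other side, without the piston or the robot touching the cylinder head, rocker cover, valve rack or socket tray. Let the piston push the nest's stiff anvil fully home to its end stop, then bed it there with a steady push of about 15 N, held for a second, never letting the piston press on the nest with more than 18 N. Then let go of it, leaving it there with the anvil fully home, and disturb nothing else on the bench.

Things in the scene. Friction and masses are not known exactly. Their poses are not given: they have to be found in the camera images.
- piston: The piston: aluminium, a plain upright cylinder 90 mm in diameter and 58 mm tall with ring grooves, closed flat crown up, about 0.4 to 0.75 kg, standing loose on the bench left or right of the cylinder head. Too wide to grasp. Origin at the centre of its underside, z up the axis; its yaw does not matter. Sliding it over the bench takes only a few newtons.
- nest: Gauging nest, fixed on the bench on the other side of the cylinder head from the piston: grey back block and two parallel steel rails 28 mm tall, 104 mm apart inside, with flared ends; about 155 mm wide. Open towards its own +x, roughly away from the robot; z up. Origin on the bench, midway between the rails at the front end of their straight part; the back block begins 98 mm behind it.
- nest_mouth (a point): Middle of the nest's mouth, on the bench, 30 mm in front of the nest's origin along the nest's +x; here, at the ends of the flares, the mouth is about 130 mm wide.
- anvil (a joint): The nest's sliding anvil: dark steel plate 60 mm wide, 37 mm tall, across the nest, facing the mouth. 0 = fully forward, 0.020 m = fully home (towards the nest's -x) on the end stop. Drags with about 5 N, no spring, stays where left; starts at 0 to 0.008. The stop is clamped at a depth that differs each time: with the anvil home the piston's axis ends 0 to 28 mm behind the nest's origin, to be found by feel.
- head: Cylinder head, fixed: a steel block 130 mm along its x, 220 mm along its y, 79 mm tall with the valve springs on top; origin at the centre of its underside. It lies between piston and nest and too close to the robot to pass on the robot's side; the free way is past its far (+x) side.
- cover: Rocker cover, fixed: blue-grey casting 100 mm along its x (105 with its bolts), 220 mm along its y, 64 mm tall, origin at the centre of its underside; stands farther from the robot than the cylinder head. The lane between the two is at least 170 mm wide.
- valve_rack: Valve rack, fixed: dark wooden block 70 (x) by 100 (y) mm with six valves standing in it, 66 mm tall, origin under its centre; far left or far right corner (swaps with the socket tray).
- socket_tray: Socket tray, fixed: grey metal tray 80 (x) by 100 (y) mm with sockets, 33 mm tall, origin under its centre; the other far corner.
- hammer: Loose hammer about 300 mm long lying at the left side; leave alone. Origin under its middle.
- wrench: Loose wrench lying at the right side; leave alone. Origin under its middle.
- bearing: Loose bearing ring, 52 mm diameter, 16 mm tall, outward of the lane's left or right end (swaps with the pin); leave alone. Origin under its centre.
- wrist_pin: Loose steel pin, 24 mm diameter, 60 mm tall, standing outward of the lane's other end; leave alone. Origin under its centre.
Mind the look-alikes: they are no part of the job. What is meant by the piston is not blue, and is the larger of those in its own colour.

How it is judged:
By the outcome, as a careful person would: the job done as asked, in the order asked, and still so for the second after the job is handed in, with the robot touching nothing.
It also fails if it takes over 70 s, if anything falls off the work surface, if the arm or the gripper's body presses on something with over 40 N, if the wrist force passes 120 N, or if a joint passes its speed limit or range.

## Working session

There is one attempt and no reset: what is moved stays moved. The work goes in short steps, Python scripts to look and compute and a tool call to move; the robot and the scene stay as the last step left them, time stands still between calls to the robot, and variables do not carry over. Pictures are saved under pics/ and viewed, and the job is handed in when it is done.

Besides the shell and the picture viewer there is one more tool, called after "Emit:" as name(argument=value, ...), one argument or row to a line, values as JSON. move_arm: Moves the arm, as the interface text tells. Its arguments: {"type":"object","properties":{"moves":{"type":"array","items":{"type":"array","items":{"type":"number"}}},"claw":{"type":"number"},"newtons":{"type":"number"}},"required":["moves"]}

```bash
ls; mkdir -p pics; python3 - <<'E'
from cell import env, read_camera, camera_info, job, models
import cv2, numpy as np
print(env.get_obs(), env.nose_length)
for n in ["top","side"]:
    im,d=read_camera(n); cv2.imwrite(f"pics/{n}0.png",im[:,:,::-1]); np.savez(f"{n}0.npz",im=im,d=d)
    c=camera_info(n); print(n,c)
    for t in ["piston","nest","anvil","head","cover","valve_rack","socket_tray","hammer","wrench","bearing","wrist_pin"]:
        r=models.spot_in(t,n) if n=="top" or t in("piston","nest","anvil") else []
        print(t,[(np.round(x["point"],3).tolist(),round(float(x["score"]),2)) for x in r])
print(env.get_obs()["time_s"])
E
```

```text
pics
{'time_s': 0.0, 'qpos': array([65.03660946, 18.44035972, -4.01655352, 83.17694283,  1.29583755,
       78.54132303, -3.25982396]), 'joint_velocities': array([-0.03702032, -0.02611727,  0.06488449, -0.03437771, -0.01275046,
        0.09509394,  0.04982356]), 'effort': array([-1.37911562e-05, -4.91283560e+01, -4.03362829e-01, -3.12526739e+01,
       -6.37995685e-02,  4.34631889e-02,  1.62660695e-04]), 'tool_pos': array([ 0.28232564, -0.58486987,  0.23242904]), 'tool_rot': array([-9.01133265e+01, -6.37777518e-03, -1.54225495e+02]), 'force': array([ 0.45443068, -0.24580764, -0.64719688]), 'wrist_torque': array([-0.04592914, -0.02759549, -0.05504167]), 'grip_width': 0.08698195911164439} 0.011
top {'fx': 471.29501978284844, 'fy': 471.29501978284844, 'cx': 256.5973378251865, 'cy': 202.6093959724781, 'R': array([[ 0.00656498, -0.99991315,  0.01142787],
       [-0.98932558, -0.00815829, -0.14549342],
       [ 0.14557402, -0.01035072, -0.98929322]]), 't': array([-0.01600327,  0.5286981 ,  1.73913335])}
piston [([0.436, 0.254, 0.061], 0.58), ([0.261, 0.22, 0.062], 0.57), ([0.515, 0.382, 0.
[... 290 characters left out ...]
, 0.76)]
bearing [([0.643, -0.434, 0.012], 0.6), ([0.434, 0.255, 0.063], 0.49)]
wrist_pin [([0.622, 0.433, 0.056], 0.53)]
side {'fx': 471.323568264343, 'fy': 471.323568264343, 'cx': 257.49716989305466, 'cy': 192.01329683410384, 'R': array([[-0.9349566 , -0.35441005, -0.01580103],
       [-0.22672673,  0.63118999, -0.74175076],
       [ 0.27285738, -0.68992225, -0.67048947]]), 't': array([0.48136406, 0.1644052 , 1.27444608])}
piston [([0.432, 0.278, 0.057], 0.84), ([0.51, 0.388, 0.039], 0.61), ([0.743, 0.043, 0.052], 0.58), ([0.259, 0.244, 0.058], 0.55)]
nest [([0.358, -0.239, 0.025], 0.92)]
anvil []
head []
cover []
valve_rack []
socket_tray []
hammer []
wrench []
bearing []
wrist_pin []
0.8
```

View pics/top0.png

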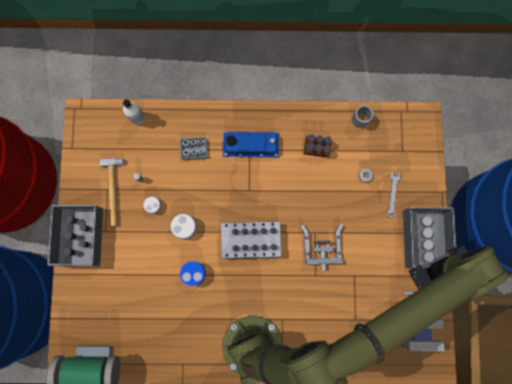

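View pics/side0.png

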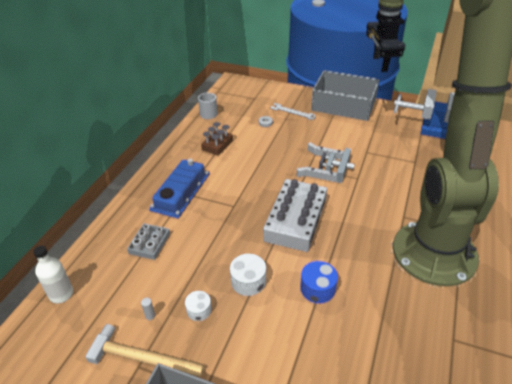

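Candidates, top-view pixels: large white (183,226), small white (152,205), blue (192,274). The large white one fits the description (not blue, and the larger of its colour). Next I'll check it in a close crop and measure from depth.

```bash
cat > h.py <<'E'
import numpy as np
def cloud(d,c):
    v,u=np.mgrid[:d.shape[0],:d.shape[1]]
    P=np.stack([(u-c["cx"])/c["fx"]*d,(v-c["cy"])/c["fy"]*d,d],-1)
    return (P-c["t"])@c["R"]
E
python3 - <<'E'
from cell import camera_info
import numpy as np,cv2
from h import *
a=np.load("top0.npz"); c=camera_info("top"); P=cloud(a["d"],c)
b=np.load("side0.npz"); cs=camera_info("side"); S=cloud(b["d"],cs)
def rep(n,lo,hi,zmin,zmax=0.2):
  for nm,Q in(("top",P),("side",S)):
    m=np.all((Q[...,:2]>lo)&(Q[...,:2]<hi),-1)&(Q[...,2]>zmin)&(Q[...,2]<zmax)&(((a if nm=="top" else b)["d"])>0)
    q=Q[m]
    if len(q)<5: print(n,nm,len(q)); continue
    (x,y),(w,h),ang=cv2.minAreaRect(q[:,:2].astype(np.float32)*1000)
    print(n,nm,len(q),"rect",np.round([x,y,w,h,ang],1),"min",q.min(0).round(3),"max",q.max(0).round(3),"mean",q.mean(0).round(3))
rep("bench",(.5,.1),(.6,.2),-.1)
rep("piston",(.36,.18),(.50,.33),.05)
rep("small",(.46,.34),(.57,.43),.03)
rep("blue",(.2,.15),(.33,.3),.05)
rep("head",(.28,-.12),(.5,.15),.05)
rep("cover",(.66,-.12),(.85,.15),.04)
rep("rack",(.66,-.33),(.85,-.17),.01)
rep("tray",(.66,.16),(.85,.33),.01)
rep("nest",(.24,-.36),(.5,-.16),.017)
rep("pin",(.58,.39),(.68,.47),.03)
rep("bearing",(.58,-.49),(.7,-.38),.006)
im=a["im"]
crop=cv2.resize(im[210:300,280:370],None,fx=6,fy=6,interpolation=cv2.INTER_CUBIC)
crop2=cv2.resize(im[190:300,140:230],None,fx=5,fy=5,interpolation=cv2.INTER_CUBIC)
cv2.imwrite("pics/nest.png",crop[:,:,::-1]);cv2.imwrite("pics/pc.png",crop2[:,:,::-1])
# nest points height print
for y in np.arange(-.35,-.15,.008):
  print("%.3f"%y,' '.join('%3d'%(1000*np.max(P[(abs(P[...,0]-x)<.004)&(abs(P[...,1]-y)<.004)][:,2],initial=-.009)) for x in np.arange(.26,.5,.008)))
E
```

```text
bench top 669 rect [550.  150.2  99.1  99.6  89.7] min [ 0.5    0.101 -0.013] max [0.6   0.2   0.014] mean [0.549 0.15  0.001]
bench side 953 rect [550.  150.   99.8  99.9   0. ] min [ 0.5    0.1   -0.006] max [0.6   0.2   0.004] mean [ 0.55   0.151 -0.001]
piston top 460 rect [4.382e+02 2.616e+02 8.620e+01 8.580e+01 2.000e-01] min [0.395 0.219 0.05 ] max [0.481 0.305 0.071] mean [0.438 0.262 0.059]
piston side 840 rect [441.  263.9  87.6  89.3  73.5] min [0.396 0.218 0.05 ] max [0.484 0.308 0.064] mean [0.439 0.266 0.057]
small top 205 rect [518.5 383.3  58.   57.4   2.7] min [0.489 0.355 0.03 ] max [0.547 0.412 0.051] mean [0.519 0.383 0.04 ]
small side 452 rect [521.6 386.6  59.   59.5  15.5] min [0.492 0.357 0.03 ] max [0.553 0.416 0.042] mean [0.521 0.388 0.037]
blue top 477 rect [264.8 221.9  87.3  86.8  89.4] min [0.221 0.178 0.05 ] max [0.308 0.266 0.069] mean [0.265 0.223 0.059]
blue side 880 rect [267.5 224.5  87.9  89.   36.3] min [0.223 0.179 0.05 ] max [0.312 0.27  0.062] mean [0.267 0.227 0.056]
head top 1940 rect [390.8  10.  131.9 219.6   2.1] min [ 0.323 -0.1    0.05
[... 4253 characters left out ...]
6  29  28  33  26  33  30  33  27  33   2   9   1   8   5   1   3
-0.190   8   9   4   6   4   3   6   8   2   4   9   3   4   2   5   8  10  13  14  22  33  30  33  35   6   7   3   3   5   2
-0.182   1   4   7   1   2   7   5   4   6  14   6  12   4   5   6   3   9   8   7   4   3  25  30  33  10  10   5   4   4   4
-0.174   5   5   8   6   9   5   3   6  -1   6   5   2   2   3   7  13   0   1   3   4   3   9   7   5   5   1   7   4   2   3
-0.166  11   4   3   6  -1   1   7   2   8   6   8   3   5   3  12   7   5   6   7  11   2   3   2   3   7   0   4  10   4   9
-0.158   8   4   7   6  -1   1   7   2   4   4  12   5   5   7   7   3   1   7   8   6   4   5   0   6   2   4   8   3   0   8
```

View pics/nest.png

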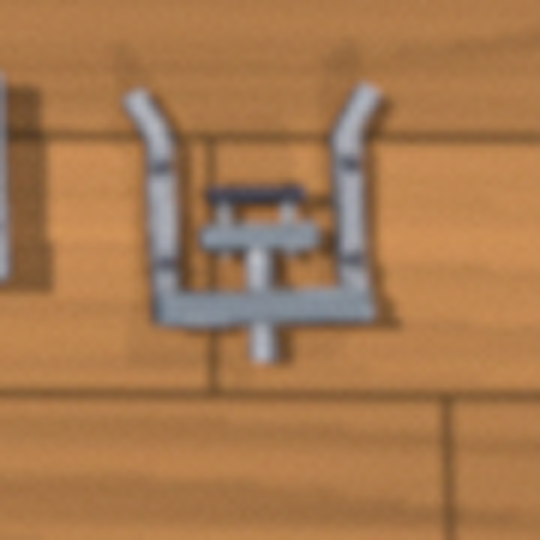

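View pics/pc.png

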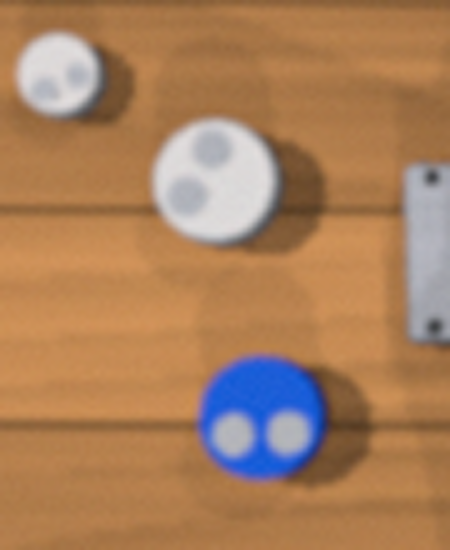

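The crop confirms the choice: large white piston at crop (217,180), ⌀≈88 mm, ~58 mm high. It stands well apart from the small white (518,384 mm) and the blue one (265,222 mm). The nest opens up-image (+x), with a slight yaw. The lane runs from x≈0.46 to 0.71.

I'll fly over the nest for a wrist view.

```bash
cat >> h.py <<'E'
from scipy.spatial.transform import Rotation as Ro
def plan(env,xyz,az,tilt=0):
    """shift (mm) and rotvec (deg) in tool axes to put TCP at xyz, tool x at azimuth az, tool down; tilt about tool z"""
    o=env.get_obs(); R0=Ro.from_euler('xyz',o["tool_rot"],degrees=True)
    R1=Ro.from_euler('z',az,degrees=True)*Ro.from_euler('x',-90,degrees=True)*Ro.from_euler('z',tilt,degrees=True)
    s=R0.inv().apply(np.array(xyz)-o["tool_pos"])*1000
    r=np.degrees((R0.inv()*R1).as_rotvec())
    print("t",round(o["time_s"],2),"pos",o["tool_pos"].round(4),"rot",o["tool_rot"].round(2),"F",o["force"].round(2),"q",o["qpos"].round(0),"\n shift",s.round(1),"turn",r.round(2))
E
python3 - <<'E'
from cell import env,camera_info
from h import *
plan(env,[.45,-.26,.27],-120)
c=camera_info("wrist");print(c["R"].round(2),(-c["R"].T@c["t"]).round(3))
E
```

```text
t 0.8 pos [ 0.2826 -0.5854  0.2336] rot [ -89.99   -0.   -154.23] F [0.29 0.45 0.25] q [65. 18. -4. 83.  1. 79. -3.] 
 shift [-292.2  -36.4 -220.2] turn [-1.000e-02 -3.423e+01  1.000e-02]
[[ 0.43 -0.9  -0.  ]
 [-0.87 -0.42  0.26]
 [-0.23 -0.11 -0.97]] [ 0.346 -0.555  0.386]
```

Emit:
move_arm(
  moves=[
    [-292, -36, -220, 0, -34, 0],
    [-292, -36, -220, 0, -34, 0],
    [-292, -36, -220, 0, -34, 0],
    [-292, -36, -220, 0, -34, 0],
    [-292, -36, -220, 0, -34, 0],
    [-292, -36, -220, 0, -34, 0],
    [-292, -36, -220, 0, -34, 0],
    [-292, -36, -220, 0, -34, 0],
    [-292, -36, -220, 0, -34, 0],
    [-292, -36, -220, 0, -34, 0],
    [-292, -36, -220, 0, -34, 0],
    [-292, -36, -220, 0, -34, 0],
    [-292, -36, -220, 0, -34, 0],
  ],
  claw=50,
)

```text
time_s: 1.88
tool_pos: [0.449, -0.2618, 0.2693]
tool_rot: [-90.0, -0.0, -120.4]
force: [-1.0, -0.4, -0.5]
grip_width: 0.05
```

```bash
python3 - <<'E'
from cell import env, read_camera, camera_info, models
from h import *
import cv2
c=camera_info("wrist"); im,d=read_camera("wrist"); cv2.imwrite("pics/w1.png",im[:,:,::-1]); np.savez("w1.npz",im=im,d=d,R=c["R"],t=c["t"])
for t in ["nest","anvil","nest_mouth"]:
    print(t,[(np.round(x["point"],3).tolist(),round(float(x["score"]),2)) for x in models.spot_in(t,"wrist")])
P=cloud(d,c)
print(env.get_obs()["qpos"].round(0),env.get_obs()["grip_width"])
q=P[(P[...,2]>.036)&(P[...,2]<.08)&(P[...,0]<.345)&(P[...,0]>.28)&(P[...,1]<-.17)&(P[...,1]>-.36)&(d>0)]
if len(q): print("block",len(q),cv2.minAreaRect(q[:,:2].astype(np.float32)*1000),q.mean(0))
plan(env,[.47,0,.25],-90)
E
```

```text
nest [([0.364, -0.254, 0.027], 0.71)]
anvil [([0.388, -0.256, 0.031], 0.96)]
nest_mouth [([0.362, -0.258, 0.027], 0.7)]
[ 48.   3. -22.  98.   1.  80.  -4.] 0.05014447066081923
block 1307 ((313.1190185546875, -246.58071899414062), (21.237369537353516, 100.46263122558594), 1.8402862548828125) [ 0.31468945 -0.24403926  0.04444796]
t 2.08 pos [ 0.4493 -0.2613  0.2693] rot [ -90.02   -0.   -120.35] F [-0.02  0.05  0.9 ] q [ 48.   3. -22.  98.   1.  80.  -4.] 
 shift [-236.    19.3 -114.2] turn [ 2.000e-02 -3.035e+01 -0.000e+00]
```

View pics/w1.png

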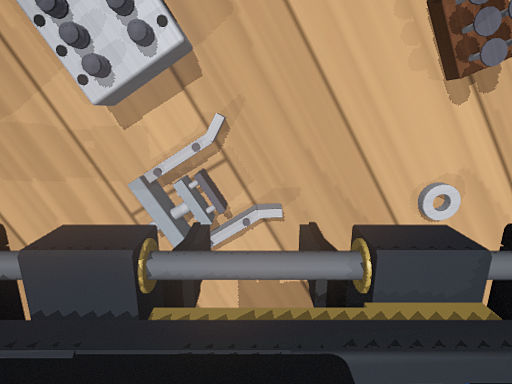

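Wrist view: the nest is at (130–285, 112–245), the anvil plate at (210,192), and the −y rail runs (212,240)–(283,211). I'll fit the rails from this cloud.

```bash
python3 - <<'E'
from h import *
import cv2
from cell import camera_info
a=np.load("w1.npz")
c={"fx":None}
c=camera_info("wrist"); c["R"]=a["R"]; c["t"]=a["t"]
P=cloud(a["d"],c)
ok=(a["d"]>0)
# rails: z 20..36
for nm,Q,D in (("wrist",P,a["d"]),):
  for name,lo,hi in (("+y rail",-.225,-.185),("-y rail",-.335,-.30)):
    m=(Q[...,2]>.02)&(Q[...,2]<.036)&(Q[...,0]>.345)&(Q[...,0]<.42)&(Q[...,1]>lo)&(Q[...,1]<hi)&ok
    q=Q[m]; print(name,len(q),q[:,2].mean())
    for x in np.arange(.345,.42,.01):
        s=q[abs(q[:,0]-x)<.005]
        if len(s)>5: print("  x%.3f y %.4f..%.4f med %.4f n%d"%(x,*np.percentile(s[:,1],[3,97]),np.median(s[:,1]),len(s)))
# render bird view at plane z=.028
X=np.arange(.48,.27,-.0005); Y=np.arange(-.15,-.37,-.0005)
yy,xx=np.meshgrid(Y,X); W=np.stack([xx,yy,np.full_like(xx,.028)],-1)@c["R"].T+c["t"]
mu=(W[...,0]/W[...,2]*c["fx"]+c["cx"]).astype(np.float32); mv=(W[...,1]/W[...,2]*c["fy"]+c["cy"]).astype(np.float32)
b=cv2.remap(a["im"],mu,mv,cv2.INTER_LINEAR)
for k,x in enumerate(np.arange(.48,.27,-.02)): cv2.putText(b,"%.2f"%x,(0,int(k*40)+4),0,.3,(255,0,0)); 
for k,y in enumerate(np.arange(-.16,-.37,-.02)): cv2.line(b,(20+40*k,0),(20+40*k,6),(255,0,0))
cv2.imwrite("pics/bird.png",b[:,:,::-1])
E
```

```text
+y rail 647 0.029583760098106444
  x0.345 y -0.2086..-0.1958 med -0.2020 n41
  x0.355 y -0.2084..-0.1955 med -0.2018 n81
  x0.365 y -0.2083..-0.1951 med -0.2016 n89
  x0.375 y -0.2078..-0.1948 med -0.2012 n84
  x0.385 y -0.2075..-0.1947 med -0.2010 n88
  x0.395 y -0.2072..-0.1943 med -0.2009 n81
  x0.405 y -0.2068..-0.1940 med -0.2005 n94
  x0.415 y -0.2068..-0.1937 med -0.2002 n89
-y rail 611 0.028829386217262422
  x0.345 y -0.3265..-0.3132 med -0.3211 n32
  x0.355 y -0.3261..-0.3127 med -0.3185 n80
  x0.365 y -0.3255..-0.3125 med -0.3181 n79
  x0.375 y -0.3255..-0.3122 med -0.3179 n82
  x0.385 y -0.3253..-0.3120 med -0.3176 n82
  x0.395 y -0.3247..-0.3116 med -0.3166 n79
  x0.405 y -0.3244..-0.3114 med -0.3164 n88
  x0.415 y -0.3245..-0.3111 med -0.3168 n89
```

View pics/bird.png

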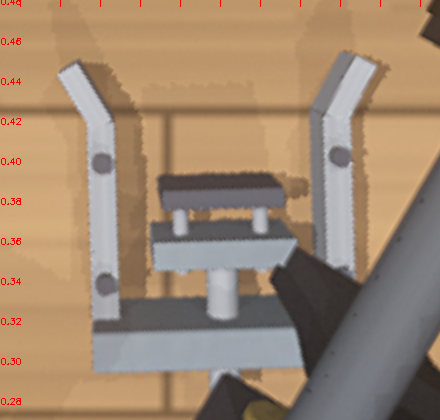

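Nest: rail mid-line y = −0.2588 at x = 0.421, yaw ≈ 1.5°, inner gap 104.4 mm. That agrees with the top view and the text. Next, move to behind the piston.

```bash
python3 - <<'E'
from h import *
from cell import env,camera_info
plan(env,[.48,0,.22],-90)
plan(env,[.391,.301,.20],-39)
a=np.load("w1.npz"); c=camera_info("wrist"); c["R"]=a["R"]; c["t"]=a["t"]; P=cloud(a["d"],c)
q=P[(P[...,2]>.012)&(P[...,2]<.045)&(P[...,0]>.37)&(P[...,0]<.42)&(P[...,1]>-.285)&(P[...,1]<-.235)&(a["d"]>0)]
print(len(q),np.percentile(q[:,0],[5,50,90,97,99]))
E
```

```text
t 2.08 pos [ 0.4493 -0.2613  0.2693] rot [ -90.02   -0.   -120.35] F [-0.02  0.05  0.9 ] q [ 48.   3. -22.  98.   1.  80.  -4.] 
 shift [-241.1   49.3 -105.5] turn [ 2.000e-02 -3.035e+01 -0.000e+00]
t 2.08 pos [ 0.4493 -0.2613  0.2693] rot [ -90.02   -0.   -120.35] F [-0.02  0.05  0.9 ] q [ 48.   3. -22.  98.   1.  80.  -4.] 
 shift [-455.8   69.4 -334.4] turn [ 2.000e-02 -8.135e+01 -1.000e-02]
511 [0.37296204 0.38582894 0.38888215 0.38916036 0.38934632]
```

Emit:
move_arm(
  moves=[
    [-241, 49, -106, 0, -30, 0],
    [-241, 49, -106, 0, -30, 0],
    [-241, 49, -106, 0, -30, 0],
    [-241, 49, -106, 0, -30, 0],
    [-241, 49, -106, 0, -30, 0],
    [-241, 49, -106, 0, -30, 0],
    [-456, 69, -334, 0, -81, 0],
    [-456, 69, -334, 0, -81, 0],
    [-456, 69, -334, 0, -81, 0],
    [-456, 69, -334, 0, -81, 0],
    [-456, 69, -334, 0, -81, 0],
    [-456, 69, -334, 0, -81, 0],
    [-456, 69, -334, 0, -81, 0],
    [-456, 69, -334, 0, -81, 0],
    [-456, 69, -334, 0, -81, 0],
    [-456, 69, -334, 0, -81, 0],
    [-456, 69, -334, 0, -81, 0],
    [-456, 69, -334, 0, -81, 0],
    [-456, 69, -334, 0, -81, 0],
    [-456, 69, -334, 0, -81, 0],
  ],
)

```text
time_s: 3.75
tool_pos: [0.3917, 0.3005, 0.2005]
tool_rot: [-90.0, -0.0, -39.4]
force: [0.4, -0.2, 0.8]
grip_width: 0.0502
```

```bash
python3 - <<'E'
from cell import env, read_camera, camera_info, models
from h import *
import cv2
c=camera_info("wrist"); im,d=read_camera("wrist"); cv2.imwrite("pics/w2.png",im[:,:,::-1])
P=cloud(d,c)
q=P[(P[...,2]>.05)&(P[...,2]<.07)&(P[...,0]>.37)&(P[...,0]<.51)&(P[...,1]<.33)&(P[...,1]>.19)&(d>0)]
print(len(q)); 
if len(q)>20: print(cv2.minEnclosingCircle(q[:,:2].astype(np.float32)*1000),q.min(0),q.max(0))
plan(env,[.391,.301,.032],-39)
E
```

```text
3636
((437.7645568847656, 261.59326171875), 45.23643493652344) [0.39323776 0.22363705 0.05032095] [0.47740054 0.30672135 0.06195418]
t 3.8 pos [0.3915 0.3008 0.2006] rot [-9.001e+01 -4.000e-02 -3.936e+01] F [0.05 0.43 0.37] q [ 15.   4. -56. 106.   3.  72.   8.] 
 shift [ -0.7 168.6  -0.2] turn [ 0.01 -0.36  0.04]
```

View pics/w2.png

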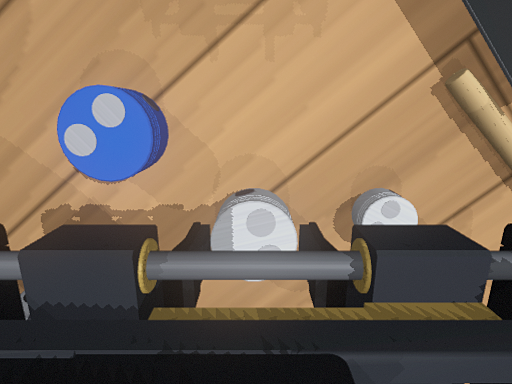

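Emit:
move_arm(
  moves=[
    [-1, 40, 0, 0, 0, 0],
    [-1, 80, 0, 0, 0, 0],
    [-1, 120, 0, 0, 0, 0],
    [-1, 145, 0, 0, 0, 0],
    [-1, 160, 0, 0, 0, 0],
    [-1, 168, 0, 0, 0, 0],
    [-1, 168, 0, 0, 0, 0],
  ],
)

```text
time_s: 4.38
tool_pos: [0.3893, 0.3014, 0.0311]
tool_rot: [-90.2, 0.1, -39.3]
force: [-1.0, -1.2, 0.0]
grip_width: 0.0498
```

```bash
cat > path.py <<'E'
from h import *
OFF=.047
def pose(s):
    """piston centre path; s in m"""
    c=np.array([.4378,.2616]); d0=-39.
    # line, arc to -90 ending x=.585, R=.1 ; line ; arc to -178.5 R=.08
    segs=[]
    u=lambda a:np.array([np.cos(np.radians(a)),np.sin(np.radians(a))])
    R1=.1;R2=.08; xl=.585
    dx=R1*(1-np.sin(np.radians(39)))  # x gain in arc
    L1=(xl-dx-c[0])/np.cos(np.radians(39))
    arc1=R1*np.radians(51)
    y1=c[1]-L1*np.sin(np.radians(39))-R1*np.cos(np.radians(39))
    turn2=88.5
    # end of arc 2: y = yl - R2*sin(turn)
    ye_x=xl-R2*(1-np.cos(np.radians(turn2)))
    ye=-.2588+(ye_x-.421)*np.tan(np.radians(1.5))
    yl=ye+R2*np.sin(np.radians(turn2)); L2=y1-yl; arc2=R2*np.radians(turn2)
    if s<L1: return c+s*u(d0),d0
    s-=L1
    if s<arc1:
        a=d0-np.degrees(s/R1); cen=c+L1*u(d0)+R1*u(d0-90); return cen+R1*u(a+90),a
    s-=arc1
    if s<L2: return np.array([xl,y1-s]),-90.
    s-=L2
    if s<arc2:
        a=-90-np.degrees(s/R2); cen=np.array([xl-R2,yl]); return cen+R2*u(a+90),a
    s-=arc2
    return np.array([ye_x,ye])+s*u(-178.5),-178.5
def marks():
    pass
def rows(env,ss,z=.032,off=OFF):
    o=env.get_obs(); R0=Ro.from_euler('xyz',o["tool_rot"],degrees=True)
    out=[]
    for s in ss:
        c,a=pose(s); d=np.array([np.cos(np.radians(a)),np.sin(np.radians(a))]); p=np.r_[c-off*d,z]
        R1=Ro.from_euler('z',a,degrees=True)*Ro.from_euler('x',-90,degrees=True)
        sh=R0.inv().apply(p-o["tool_pos"])*1000; r=np.degrees((R0.inv()*R1).as_rotvec())
        out.append([round(x) for x in sh]+[round(x) for x in r])
    print("t",round(o["time_s"],2),"pos",o["tool_pos"].round(4),"rot",o["tool_rot"].round(2),"F",o["force"].round(2),"q",o["qpos"].round(0)); print(out)
    print("end piston",pose(ss[-1]))
E
python3 - <<'E'
from path import *
from cell import env
for s in np.arange(0,.9,.05): print(round(s,2),np.round(pose(s)[0],3),round(pose(s)[1],1))
rows(env,np.array([-.012,-.01,-.008,-.006,-.004,-.002,0,.002,.004,.006]))
E
```

```text
0.0 [0.438 0.262] -39.0
0.05 [0.477 0.23 ] -39.0
0.1 [0.516 0.199] -39.0
0.15 [0.554 0.167] -43.7
0.2 [0.58  0.125] -72.4
0.25 [0.585 0.075] -90.0
0.3 [0.585 0.025] -90.0
0.35 [ 0.585 -0.025] -90.0
0.4 [ 0.585 -0.075] -90.0
0.45 [ 0.585 -0.125] -90.0
0.5 [ 0.585 -0.175] -90.0
0.55 [ 0.571 -0.222] -124.4
0.6 [ 0.532 -0.252] -160.2
0.65 [ 0.483 -0.257] -178.5
0.7 [ 0.433 -0.258] -178.5
0.75 [ 0.383 -0.26 ] -178.5
0.8 [ 0.333 -0.261] -178.5
0.85 [ 0.283 -0.262] -178.5
t 4.38 pos [0.3893 0.3014 0.0311] rot [-9.016e+01  8.000e-02 -3.926e+01] F [-0.98 -1.18  0.01] q [  7.  19. -53. 116.  18.  54.  -5.]
[[4, -1, 0, 0, 0, 0], [6, -1, 0, 0, 0, 0], [8, -1, 0, 0, 0, 0], [10, -1, 0, 0, 0, 0], [12, -1, 0, 0, 0, 0], [14, -1, 0, 0, 0, 0], [16, -1, 0, 0, 0, 0], [18, -1, 0, 0, 0, 0], [20, -1, 0, 0, 0, 0], [22, -1, 0, 0, 0, 0]]
end piston (array([0.44246288, 0.25782408]), -39.0)
```

Emit:
move_arm(
  moves=[
    [4, -1, 0, 0, 0, 0],
    [6, -1, 0, 0, 0, 0],
    [8, -1, 0, 0, 0, 0],
    [10, -1, 0, 0, 0, 0],
    [12, -1, 0, 0, 0, 0],
    [14, -1, 0, 0, 0, 0],
    [16, -1, 0, 0, 0, 0],
    [18, -1, 0, 0, 0, 0],
    [20, -1, 0, 0, 0, 0],
    [22, -1, 0, 0, 0, 0],
    [24, -1, 0, 0, 0, 0],
    [26, -1, 0, 0, 0, 0],
  ],
)

```text
time_s: 5.38
tool_pos: [0.4079, 0.2878, 0.0336]
tool_rot: [-90.0, 0.2, -39.1]
force: [-5.0, 2.8, 2.4]
grip_width: 0.05
```

```bash
cat > look.py <<'E'
from cell import env, read_camera, camera_info
from path import *
import cv2,sys
from scipy.optimize import least_squares
def see(cam,guess,fn=None):
    o=env.get_obs(); c=camera_info(cam); im,d=read_camera(cam)
    if fn: cv2.imwrite("pics/"+fn,im[:,:,::-1])
    P=cloud(d,c); g=np.array(guess)
    m=(np.hypot(P[...,0]-g[0],P[...,1]-g[1])<.06)&(P[...,2]>.05)&(P[...,2]<.067)&(d>0)&(im.min(-1)>110)
    q=P[m]
    d_=np.array([np.cos(np.radians(o["tool_rot"][2])),np.sin(np.radians(o["tool_rot"][2]))])
    if len(q)<30: print(cam,"few",len(q)); return
    h=cv2.convexHull(q[:,:2].astype(np.float32))[:,0]
    (x,y),r=cv2.minEnclosingCircle(h)
    print(cam,"n",len(q),"circ",round(x,4),round(y,4),round(r,4),"z",q[:,2].mean().round(4),"rel along/lat",((np.array([x,y])-o["tool_pos"][:2])@d_).round(4),((np.array([x,y])-o["tool_pos"][:2])@np.array([-d_[1],d_[0]])).round(4))
E
python3 - <<'E'
from look import *
print(env.get_obs()["force"])
see("top",[.443,.258],"t2.png"); see("side",[.443,.258],"s2.png");see("wrist",[.443,.258])
E
```

```text
[-5.03882523  2.76569694  2.37454216]
top n 258 circ 0.4476 0.2565 0.0437 z 0.0591 rel along/lat 0.0506 0.0007
side n 89 circ 0.4479 0.2605 0.0458 z 0.0564 rel along/lat 0.0475 0.0039
wrist n 2821 circ 0.4223 0.2761 0.0276 z 0.0595 rel along/lat 0.0179 -0.0001
```

View pics/s2.png

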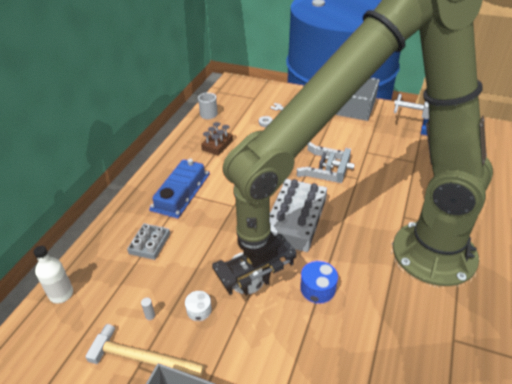

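```bash
sed -i 's/^OFF=.*/OFF=.0495/' path.py; python3 - <<'E'
from path import *
from cell import env
rows(env,.0135+np.cumsum([.002,.003,.004]+[.006]*17))
E
```

```text
t 5.53 pos [0.4085 0.2874 0.0336] rot [-90.03   0.15 -39.15] F [-4.03  3.91  2.96] q [  9.  19. -52. 115.  18.  55.  -2.]
[[5, 2, -2, 0, 0, 0], [8, 2, -2, 0, 0, 0], [12, 2, -2, 0, 0, 0], [18, 2, -2, 0, 0, 0], [24, 2, -2, 0, 0, 0], [30, 2, -2, 0, 0, 0], [36, 1, -2, 0, 0, 0], [42, 1, -2, 0, 0, 0], [48, 1, -2, 0, 0, 0], [54, 1, -2, 0, 0, 0], [60, 1, -1, 0, 0, 0], [66, 1, -1, 0, 0, 0], [72, 1, -1, 0, 0, 0], [78, 1, -1, 0, 0, 0], [84, 1, -1, 0, 0, 0], [90, 1, -1, 0, 0, 0], [96, 1, -1, 0, 0, 0], [102, 1, -1, 0, 0, 0], [108, 1, -1, 0, 0, 0], [114, 1, -1, 0, 0, 0]]
end piston (array([0.53455467, 0.18324961]), -39.0)
```

Emit:
move_arm(
  moves=[
    [5, 1, -1, 0, 0, 0],
    [8, 2, -2, 0, 0, 0],
    [12, 2, -2, 0, 0, 0],
    [18, 2, -2, 0, 0, 0],
    [24, 2, -2, 0, 0, 0],
    [30, 2, -2, 0, 0, 0],
    [36, 2, -2, 0, 0, 0],
    [42, 2, -2, 0, 0, 0],
    [48, 2, -2, 0, 0, 0],
    [54, 2, -2, 0, 0, 0],
    [60, 2, -1, 0, 0, 0],
    [66, 2, -1, 0, 0, 0],
    [72, 2, -1, 0, 0, 0],
    [78, 2, -1, 0, 0, 0],
    [84, 2, -1, 0, 0, 0],
    [90, 2, -1, 0, 0, 0],
    [96, 2, -1, 0, 0, 0],
    [102, 2, -1, 0, 0, 0],
    [108, 2, -1, 0, 0, 0],
    [113, 2, -1, 0, 0, 0],
  ],
)

```text
time_s: 7.2
tool_pos: [0.4949, 0.2182, 0.0326]
tool_rot: [-89.9, 0.3, -39.0]
force: [-8.3, 6.5, 9.0]
grip_width: 0.0496
```

```bash
python3 - <<'E'
from look import *
see("top",[.535,.183],"t3.png"); see("side",[.535,.183],"s3.png")
rows(env,.123+np.cumsum([.002,.003,.004]+[.006]*17))
E
```

```text
top n 154 circ 0.5399 0.1789 0.0415 z 0.0587 rel along/lat 0.0597 -0.0022
side n 81 circ 0.5234 0.2009 0.0338 z 0.0562 rel along/lat 0.0316 0.0045
t 7.3 pos [0.496  0.2173 0.0326] rot [-89.87   0.21 -39.11] F [-5.1   6.2   8.51] q [ 15.  24. -48. 109.  21.  56.   8.]
[[2, 1, -2, 0, 0, 0], [5, 1, -2, 0, 0, 0], [9, 1, -2, 0, 0, 0], [15, 1, -2, 0, 0, 0], [21, 0, -1, 0, 1, 0], [28, 0, 2, 0, 5, 0], [34, 0, 4, 0, 8, 0], [40, 0, 6, 0, 12, 0], [47, 0, 7, 0, 15, 0], [53, 0, 8, 0, 18, 0], [60, 0, 9, 0, 22, 0], [67, 0, 10, 0, 25, 0], [73, 0, 9, 0, 29, 0], [80, 0, 9, 0, 32, 0], [87, 0, 8, 0, 36, 0], [93, 0, 7, 0, 39, 0], [100, 0, 5, 0, 42, 0], [106, 0, 3, 0, 46, 0], [112, 0, 1, 0, 49, 0], [117, 0, -3, 0, 51, 0]]
end piston (array([0.585     , 0.09142748]), -90.0)
```

View pics/t3.png

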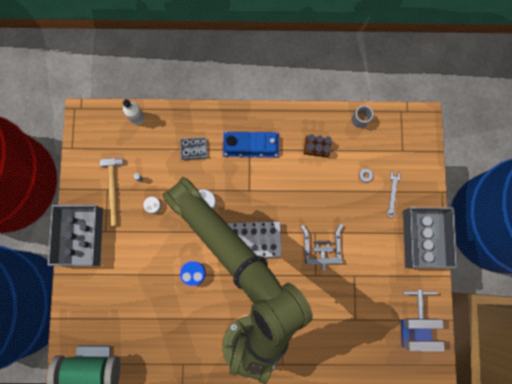

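Vertical load built up from my downward trim while in contact, so I'll ease it off by going up 2 mm on the move and carry on through the arc.

Emit:
move_arm(
  moves=[
    [1, -1, -1, 0, 0, 0],
    [3, -2, -2, 0, 0, 0],
    [8, -2, -2, 0, 0, 0],
    [14, -2, -2, 0, 0, 0],
    [21, -2, -1, 0, 1, 0],
    [28, -2, 2, 0, 5, 0],
    [34, -2, 4, 0, 8, 0],
    [40, -2, 6, 0, 12, 0],
    [47, -2, 7, 0, 15, 0],
    [53, -2, 8, 0, 18, 0],
    [60, -2, 9, 0, 22, 0],
    [67, -2, 10, 0, 25, 0],
    [73, -2, 9, 0, 29, 0],
    [80, -2, 9, 0, 32, 0],
    [87, -2, 8, 0, 36, 0],
    [93, -2, 7, 0, 39, 0],
    [100, -2, 5, 0, 42, 0],
    [106, -2, 3, 0, 46, 0],
    [112, -2, 1, 0, 49, 0],
    [117, -2, -3, 0, 51, 0],
  ],
)

```text
time_s: 8.97
tool_pos: [0.5878, 0.1366, 0.0336]
tool_rot: [-89.9, 0.0, -90.5]
force: [0.4, 2.8, -1.6]
grip_width: 0.0502
```

```bash
python3 - <<'E'
from look import *
see("top",[.585,.091],"t4.png"); see("side",[.585,.091],"s4.png")
rows(env,.234+np.cumsum([.002,.003,.004]+[.008]*17),z=.034)
E
```

```text
top n 56 circ 0.6041 0.0679 0.0299 z 0.0582 rel along/lat 0.0686 0.0169
side n 66 circ 0.5958 0.1266 0.0373 z 0.0563 rel along/lat 0.008 0.0081
t 9.07 pos [0.5874 0.135  0.0336] rot [-8.991e+01 -9.000e-02 -9.040e+01] F [0.39 0.26 0.  ] q [ 12.  27. -34. 101.  18.  58. -29.]
[[-4, 0, -2, 0, 0, 0], [-1, 0, -2, 0, 0, 0], [3, 0, -2, 0, 0, 0], [11, 0, -2, 0, 0, 0], [19, 0, -2, 0, 0, 0], [27, 0, -2, 0, 0, 0], [35, 0, -2, 0, 0, 0], [43, 0, -2, 0, 0, 0], [51, 0, -2, 0, 0, 0], [59, 0, -2, 0, 0, 0], [67, 0, -2, 0, 0, 0], [75, 0, -2, 0, 0, 0], [83, 0, -2, 0, 0, 0], [91, 0, -2, 0, 0, 0], [99, 0, -2, 0, 0, 0], [107, 0, -2, 0, 0, 0], [115, 0, -2, 0, 0, 0], [123, 0, -2, 0, 0, 0], [131, 0, -1, 0, 0, 0], [139, 0, -1, 0, 0, 0]]
end piston (array([ 0.585     , -0.05357252]), -90.0)
```

View pics/t4.png

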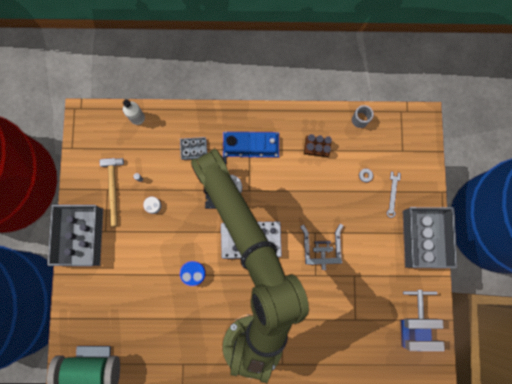

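View pics/s4.png

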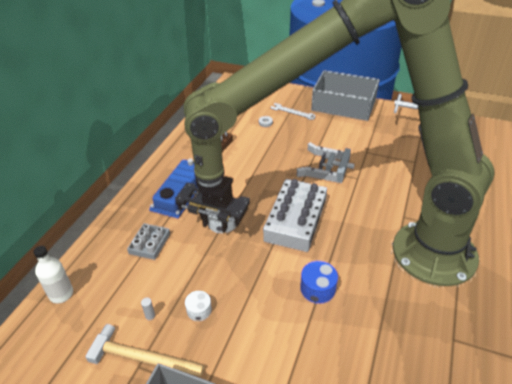

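```bash
python3 - <<'E'
import cv2
a=cv2.imread("pics/s4.png")[140:260,150:290];b=cv2.imread("pics/t4.png")[130:230,160:280]
cv2.imwrite("pics/c4.png",cv2.resize(a,None,fx=5,fy=5,interpolation=cv2.INTER_CUBIC)[:600])
E
python3 - <<'E'
from look import *
see("wrist",[.585,.086],"w4.png")
E
```

```text
wrist n 2696 circ 0.5874 0.1168 0.0274 z 0.0593 rel along/lat 0.0182 0.0001
```

View pics/c4.png

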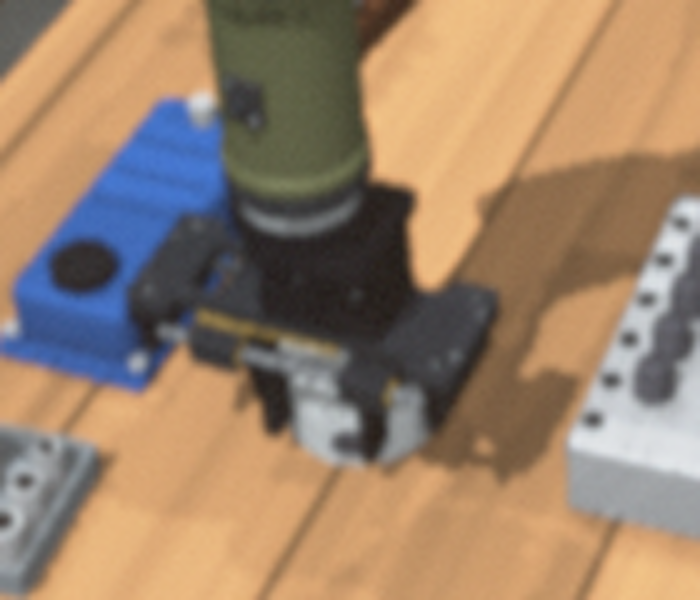

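View pics/w4.png

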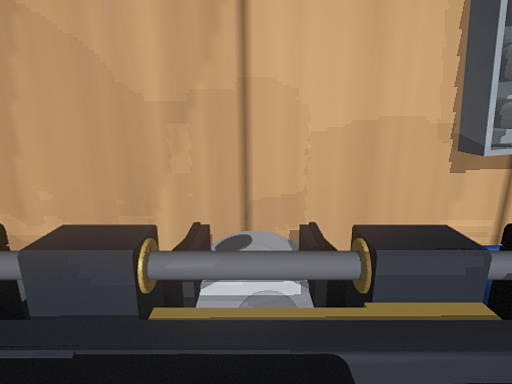

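The piston is still seated in the cradle: the wrist-relative position is unchanged (0.018, 0.000). Push along the lane.

Emit:
move_arm(
  moves=[
    [2, 0, 0, 0, 0, 0],
    [5, 0, -1, 0, 0, 0],
    [9, 0, -2, 0, 0, 0],
    [14, 0, -2, 0, 0, 0],
    [20, 0, -2, 0, 0, 0],
    [27, 0, -2, 0, 0, 0],
    [34, 0, -2, 0, 0, 0],
    [42, 0, -2, 0, 0, 0],
    [50, 0, -2, 0, 0, 0],
    [58, 0, -2, 0, 0, 0],
    [66, 0, -2, 0, 0, 0],
    [74, 0, -2, 0, 0, 0],
    [82, 0, -2, 0, 0, 0],
    [90, 0, -2, 0, 0, 0],
    [98, 0, -2, 0, 0, 0],
    [106, 0, -2, 0, 0, 0],
    [114, 0, -2, 0, 0, 0],
    [121, 0, -2, 0, 0, 0],
    [126, 0, -2, 0, 0, 0],
    [129, 0, -2, 0, 0, 0],
  ],
)

```text
time_s: 10.78
tool_pos: [0.5833, 0.0075, 0.0336]
tool_rot: [-90.0, -0.0, -90.3]
force: [-1.1, 5.2, 1.1]
grip_width: 0.05
```

```bash
python3 - <<'E'
from look import *
print(env.get_obs()["force"])
see("wrist",[.585,-.043],"w5.png");see("side",[.585,-.043],"s5.png")
rows(env,.368+np.cumsum([.002,.004,.006]+[.007]*17),z=.034)
E
python3 - <<'E'
import cv2
a=cv2.imread("pics/s5.png")[90:230,130:300]
cv2.imwrite("pics/c5.png",cv2.resize(a,None,fx=4,fy=4,interpolation=cv2.INTER_CUBIC)[:600])
E
```

```text
[-1.11811278  5.16500515  1.11288845]
wrist n 2876 circ 0.5833 -0.0103 0.0275 z 0.0593 rel along/lat 0.0178 0.0001
side n 89 circ 0.5851 -0.0295 0.0434 z 0.0558 rel along/lat 0.0365 0.002
t 10.88 pos [0.5833 0.0071 0.0335] rot [-9.001e+01 -7.000e-02 -9.028e+01] F [0.04 1.68 1.01] q [ 24.  24. -33. 104.  15.  57. -15.]
[[2, 0, 2, 0, 0, 0], [6, 0, 2, 0, 0, 0], [12, 0, 2, 0, 0, 0], [19, 0, 2, 0, 0, 0], [26, 0, 2, 0, 0, 0], [33, 0, 2, 0, 0, 0], [40, 0, 2, 0, 0, 0], [47, 0, 2, 0, 0, 0], [54, 0, 2, 0, 0, 0], [61, 0, 2, 0, 0, 0], [68, 0, 2, 0, 0, 0], [75, 0, 2, 0, 0, 0], [82, 0, 2, 0, 0, 0], [89, 0, 2, 0, 0, 0], [96, 0, 2, 0, 0, 0], [103, 0, 2, 0, 0, 0], [110, 0, 2, 0, 0, 0], [117, 0, 2, 0, 0, 0], [124, 0, 2, 0, 0, 0], [131, 0, 2, 0, 0, 0]]
end piston (array([ 0.585     , -0.17357252]), -90.0)
```

View pics/c5.png

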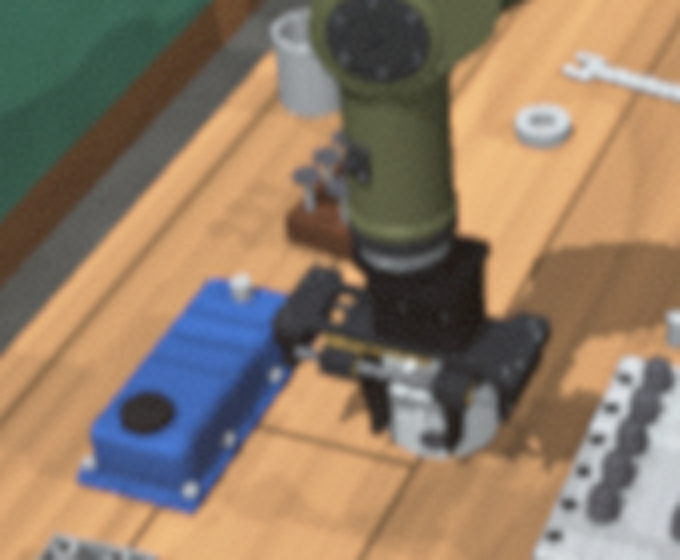

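Emit:
move_arm(
  moves=[
    [3, 0, 0, 0, 0, 0],
    [7, 0, 1, 0, 0, 0],
    [12, 0, 1, 0, 0, 0],
    [19, 0, 1, 0, 0, 0],
    [26, 0, 2, 0, 0, 0],
    [33, 0, 2, 0, 0, 0],
    [40, 0, 2, 0, 0, 0],
    [47, 0, 2, 0, 0, 0],
    [54, 0, 2, 0, 0, 0],
    [61, 0, 2, 0, 0, 0],
    [68, 0, 2, 0, 0, 0],
    [75, 0, 2, 0, 0, 0],
    [82, 0, 2, 0, 0, 0],
    [89, 0, 2, 0, 0, 0],
    [96, 0, 2, 0, 0, 0],
    [103, 0, 2, 0, 0, 0],
    [110, 0, 2, 0, 0, 0],
    [117, 0, 2, 0, 0, 0],
    [124, 0, 2, 0, 0, 0],
    [130, 0, 2, 0, 0, 0],
  ],
)

```text
time_s: 12.55
tool_pos: [0.5846, -0.1206, 0.0335]
tool_rot: [-90.0, 0.1, -90.2]
force: [-0.5, 5.9, 1.9]
grip_width: 0.0493
```

```bash
python3 - <<'E'
from look import *
print(env.get_obs()["force"])
see("wrist",[.585,-.172],"w6.png")
rows(env,.4965+np.cumsum([.002,.003,.005]+[.006]*17),z=.034)
E
```

```text
[-0.51262013  5.94862441  1.86734782]
wrist n 2721 circ 0.5845 -0.1384 0.0274 z 0.0593 rel along/lat 0.0178 0.0
t 12.6 pos [ 0.5845 -0.1225  0.0335] rot [-9.004e+01 -1.000e-02 -9.025e+01] F [0.9  4.4  2.52] q [ 34.  25. -30. 102.  15.  57.  -2.]
[[1, -1, 0, 0, 0, 0], [4, -1, 0, 0, 0, 0], [9, -1, 3, 0, 3, 0], [15, -1, 6, 0, 7, 0], [22, -1, 9, 0, 12, 0], [29, -1, 11, 0, 16, 0], [36, -1, 13, 0, 20, 0], [43, -1, 14, 0, 24, 0], [50, -1, 15, 0, 29, 0], [57, -1, 15, 0, 33, 0], [64, -1, 14, 0, 37, 0], [71, -1, 13, 0, 42, 0], [78, 0, 12, 0, 46, 0], [84, 0, 10, 0, 50, 0], [91, 0, 7, 0, 55, 0], [97, 0, 4, 0, 59, 0], [103, 0, 1, 0, 63, 0], [109, 0, -3, 0, 67, 0], [115, 0, -7, 0, 72, 0], [120, 0, -12, 0, 76, 0]]
end piston (array([ 0.52398138, -0.25428851]), np.float64(-166.27468926288532))
```

Emit:
move_arm(
  moves=[
    [1, 0, 0, 0, 0, 0],
    [4, 0, 0, 0, 0, 0],
    [9, 0, 3, 0, 3, 0],
    [15, 0, 6, 0, 7, 0],
    [22, 0, 9, 0, 12, 0],
    [29, 0, 11, 0, 16, 0],
    [36, 0, 13, 0, 20, 0],
    [43, 0, 14, 0, 24, 0],
    [50, 0, 15, 0, 29, 0],
    [57, 0, 15, 0, 33, 0],
    [64, 0, 14, 0, 37, 0],
    [71, 0, 13, 0, 42, 0],
    [78, 0, 12, 0, 46, 0],
    [84, 0, 10, 0, 50, 0],
    [91, 0, 7, 0, 55, 0],
    [97, 0, 4, 0, 59, 0],
    [103, 0, 1, 0, 63, 0],
    [109, 0, -3, 0, 67, 0],
    [115, 0, -7, 0, 72, 0],
    [120, 0, -12, 0, 76, 0],
  ],
)

```text
time_s: 14.27
tool_pos: [0.5728, -0.2433, 0.0336]
tool_rot: [-89.8, 0.0, -166.5]
force: [3.6, 0.1, -1.7]
grip_width: 0.0501
```

```bash
python3 - <<'E'
from look import *
print(env.get_obs()["force"])
see("wrist",[.524,-.254],"w7.png");see("side",[.524,-.254],"s7.png")
rows(env,.6085+np.cumsum([.002,.004]+[.005]*10),z=.034)
E
python3 - <<'E'
import cv2
a=cv2.imread("pics/s7.png")[60:210,160:370]
cv2.imwrite("pics/c7.png",cv2.resize(a,None,fx=3.7,fy=3.7,interpolation=cv2.INTER_CUBIC)[:600])
E
```

```text
[ 3.61203276  0.14208204 -1.73011418]
wrist n 2794 circ 0.555 -0.2475 0.0275 z 0.0595 rel along/lat 0.0183 -0.0001
side n 269 circ 0.5307 -0.2513 0.0481 z 0.0561 rel along/lat 0.0411 -0.0029
t 14.37 pos [ 0.5715 -0.2439  0.0336] rot [-8.9860e+01 -6.0000e-02 -1.6636e+02] F [-0.8  -0.03  0.2 ] q [ 31.  25. -13.  99.   7.  57. -61.]
[[1, 0, 0, 0, 1, 0], [5, 0, 2, 0, 4, 0], [11, 0, 5, 0, 8, 0], [16, 0, 7, 0, 11, 0], [21, 0, 7, 0, 12, 0], [26, 0, 6, 0, 12, 0], [31, 0, 5, 0, 12, 0], [36, 0, 3, 0, 12, 0], [41, 0, 2, 0, 12, 0], [45, 0, 1, 0, 12, 0], [50, 0, 0, 0, 12, 0], [55, 0, -1, 0, 12, 0]]
end piston (array([ 0.46817725, -0.25756462]), -178.5)
```

View pics/c7.png

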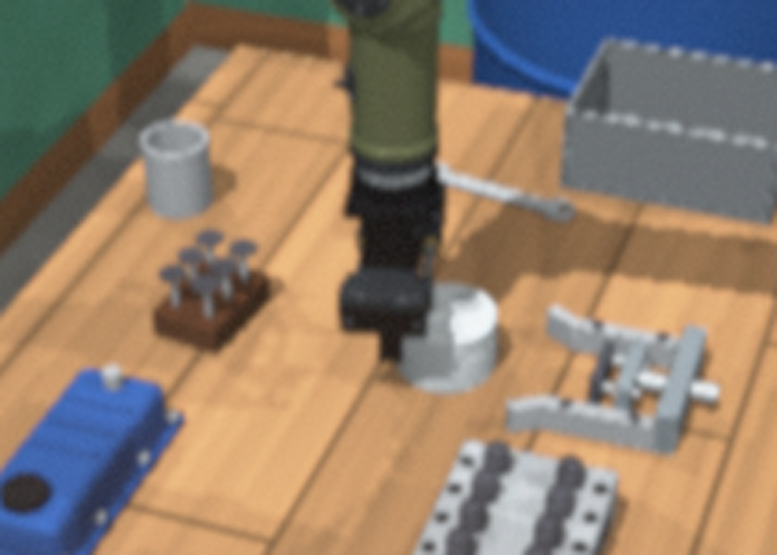

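Emit:
move_arm(
  moves=[
    [1, 0, 0, 0, 1, 0],
    [5, 0, 2, 0, 4, 0],
    [11, 0, 5, 0, 8, 0],
    [16, 0, 7, 0, 11, 0],
    [21, 0, 7, 0, 12, 0],
    [26, 0, 6, 0, 12, 0],
    [31, 0, 5, 0, 12, 0],
    [36, 0, 3, 0, 12, 0],
    [41, 0, 2, 0, 12, 0],
    [45, 0, 1, 0, 12, 0],
    [50, 0, 0, 0, 12, 0],
    [55, 0, -1, 0, 12, 0],
  ],
)

```text
time_s: 15.37
tool_pos: [0.5185, -0.2533, 0.0337]
tool_rot: [-90.0, 0.0, -178.2]
force: [4.1, 0.4, -0.8]
grip_width: 0.0501
```

```bash
python3 - <<'E'
from look import *
print(env.get_obs()["force"])
see("wrist",[.468,-.257],"w8.png");see("side",[.468,-.257],"s8.png");see("top",[.468,-.257],"t8.png")
rows(env,[.67,.68,.69,.70,.71],z=.034)
E
python3 - <<'E'
import cv2
a=cv2.imread("pics/t8.png")[190:290,270:390]
cv2.imwrite("pics/c8.png",cv2.resize(a,None,fx=5,fy=5,interpolation=cv2.INTER_CUBIC)[:600])
E
```

```text
[ 4.09608417  0.41781427 -0.80459033]
wrist n 2837 circ 0.5009 -0.2539 0.0275 z 0.0594 rel along/lat 0.0176 0.0001
side n 320 circ 0.4759 -0.249 0.0485 z 0.0561 rel along/lat 0.0411 -0.0059
top n 47 circ 0.4605 -0.2199 0.0212 z 0.0593 rel along/lat 0.0558 -0.0354
t 15.52 pos [ 0.5174 -0.2536  0.0335] rot [-9.0020e+01 -1.2000e-01 -1.7825e+02] F [0.71 0.75 1.52] q [ 33.  20. -11. 105.   5.  55. -68.]
[[5, -1, 3, 0, 0, 0], [15, -1, 3, 0, 0, 0], [25, 0, 3, 0, 0, 0], [35, 0, 3, 0, 0, 0], [45, 0, 3, 0, 0, 0]]
end piston (array([ 0.42269284, -0.25875567]), -178.5)
```

View pics/c8.png

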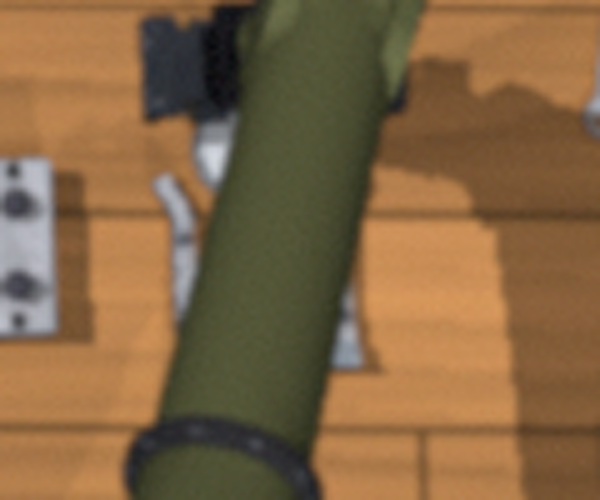

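Emit:
move_arm(
  moves=[
    [2, 0, 1, 0, 0, 0],
    [5, 0, 1, 0, 0, 0],
    [8, 0, 2, 0, 0, 0],
    [11, 0, 2, 0, 0, 0],
    [14, 0, 3, 0, 0, 0],
    [17, 0, 3, 0, 0, 0],
    [20, 0, 3, 0, 0, 0],
    [23, 0, 3, 0, 0, 0],
    [25, 0, 3, 0, 0, 0],
    [26, 0, 3, 0, 0, 0],
    [27, 0, 3, 0, 0, 0],
  ],
)

```text
time_s: 16.43
tool_pos: [0.4916, -0.2576, 0.0335]
tool_rot: [-90.0, -0.0, -178.2]
force: [3.1, 0.1, -0.6]
grip_width: 0.0502
```

```bash
python3 - <<'E'
from look import *
o=env.get_obs();print(o["force"],o["tool_pos"])
see("wrist",[.44,-.258]);see("side",[.44,-.257],"s9.png")
import cv2
a=cv2.imread("pics/s9.png")[100:200,240:390]
cv2.imwrite("pics/c9.png",cv2.resize(a,None,fx=5,fy=5,interpolation=cv2.INTER_CUBIC)[:600])
rows(env,[.69],z=.034)
E
```

```text
[ 3.11464471  0.07659133 -0.57414362] [ 0.49157371 -0.25762658  0.03353699]
wrist n 2855 circ 0.4734 -0.2582 0.0277 z 0.0594 rel along/lat 0.0182 -0.0
side n 315 circ 0.4457 -0.2572 0.047 z 0.0562 rel along/lat 0.0456 -0.0018
t 16.53 pos [ 0.4914 -0.2576  0.0335] rot [-8.9990e+01 -4.0000e-02 -1.7824e+02] F [ 2.9  -0.9  -0.04] q [ 34.  18. -11. 108.   4.  54. -67.]
[[-1, -1, -1, 0, 0, 0]]
end piston (array([ 0.44268599, -0.25823213]), -178.5)
```

View pics/c9.png

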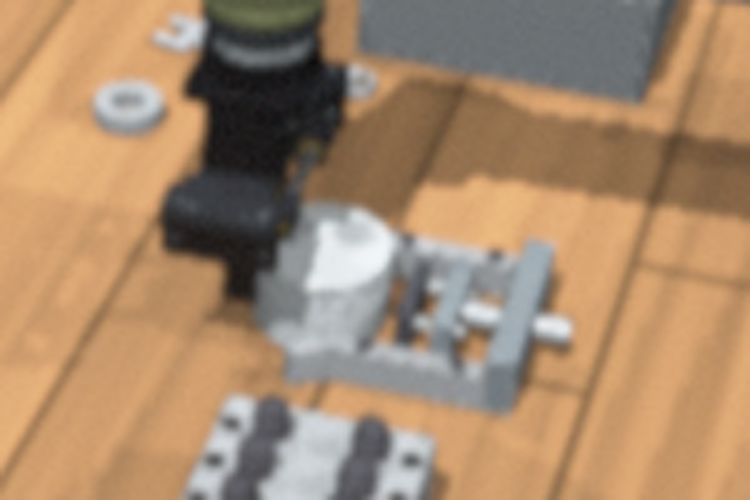

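Emit:
move_arm(
  moves=[
    [1, 0, 0, 0, 0, 0],
    [2, 0, 0, 0, 0, 0],
    [3, 0, 0, 0, 0, 0],
    [4, 0, 0, 0, 0, 0],
    [4.6, 0, 0, 0, 0, 0],
    [5.2, 0, 0, 0, 0, 0],
    [5.8, 0, 0, 0, 0, 0],
    [6.4, 0, 0, 0, 0, 0],
    [7, 0, 0, 0, 0, 0],
    [7.6, 0, 0, 0, 0, 0],
    [8.2, 0, 0, 0, 0, 0],
    [8.8, 0, 0, 0, 0, 0],
  ],
)

```text
time_s: 17.53
tool_pos: [0.483, -0.2577, 0.0336]
tool_rot: [-90.0, -0.0, -178.2]
force: [3.6, 0.1, -1.2]
grip_width: 0.0501
```

Emit:
move_arm(
  moves=[
    [0.5, 0, 0, 0, 0, 0],
    [1, 0, 0, 0, 0, 0],
    [1.5, 0, 0, 0, 0, 0],
    [2, 0, 0, 0, 0, 0],
    [2.5, 0, 0, 0, 0, 0],
    [3, 0, 0, 0, 0, 0],
  ],
)

```text
time_s: 18.03
tool_pos: [0.48, -0.2579, 0.0335]
tool_rot: [-90.0, -0.0, -178.2]
force: [3.2, 0.7, -1.3]
grip_width: 0.0498
```

Emit:
move_arm(
  moves=[
    [0.5, 0, 0, 0, 0, 0],
    [1, 0, 0, 0, 0, 0],
    [1.5, 0, 0, 0, 0, 0],
    [2, 0, 0, 0, 0, 0],
    [2.5, 0, 0, 0, 0, 0],
    [3, 0, 0, 0, 0, 0],
  ],
)

```text
time_s: 18.53
tool_pos: [0.4787, -0.2578, 0.034]
tool_rot: [-90.0, 0.2, -178.2]
force: [7.2, 0.3, -1.9]
grip_width: 0.0502
```

Emit:
move_arm(
  moves=[
    [0.5, 0, 0, 0, 0, 0],
    [1, 0, 0, 0, 0, 0],
    [1.5, 0, 0, 0, 0, 0],
    [2, 0, 0, 0, 0, 0],
    [2.5, 0, 0, 0, 0, 0],
    [3, 0, 0, 0, 0, 0],
  ],
)

```text
time_s: 19.03
tool_pos: [0.4757, -0.2579, 0.034]
tool_rot: [-90.0, 0.2, -178.2]
force: [6.3, 0.0, -1.7]
grip_width: 0.0503
```

Emit:
move_arm(
  moves=[
    [0.5, 0, 0, 0, 0, 0],
    [1, 0, 0, 0, 0, 0],
    [1.5, 0, 0, 0, 0, 0],
    [2, 0, 0, 0, 0, 0],
    [2.5, 0, 0, 0, 0, 0],
    [3, 0, 0, 0, 0, 0],
  ],
)

```text
time_s: 19.53
tool_pos: [0.4727, -0.258, 0.034]
tool_rot: [-90.0, 0.2, -178.2]
force: [7.7, -0.5, -2.3]
grip_width: 0.0503
```

Emit:
move_arm(
  moves=[
    [0.5, 0, 0, 0, 0, 0],
    [1, 0, 0, 0, 0, 0],
    [1.5, 0, 0, 0, 0, 0],
    [2, 0, 0, 0, 0, 0],
  ],
)

```text
time_s: 19.87
tool_pos: [0.4707, -0.258, 0.034]
tool_rot: [-90.0, 0.2, -178.2]
force: [7.2, -0.1, -1.9]
grip_width: 0.0501
```

Emit:
move_arm(
  moves=[
    [0.5, 0, 0, 0, 0, 0],
    [1, 0, 0, 0, 0, 0],
    [1.5, 0, 0, 0, 0, 0],
  ],
)

```text
time_s: 20.12
tool_pos: [0.4693, -0.2581, 0.034]
tool_rot: [-90.0, 0.2, -178.2]
force: [6.1, 1.2, -1.9]
grip_width: 0.05
```

Emit:
move_arm(
  moves=[
    [0.5, 0, 0, 0, 0, 0],
    [1, 0, 0, 0, 0, 0],
    [1.5, 0, 0, 0, 0, 0],
    [1.5, 0, 0, 0, 0, 0],
  ],
)

```text
time_s: 20.45
tool_pos: [0.4676, -0.2581, 0.034]
tool_rot: [-90.0, 0.2, -178.2]
force: [6.9, -0.1, -2.5]
grip_width: 0.0495
```

Emit:
move_arm(
  moves=[
    [0.5, 0, 0, 0, 0, 0],
    [1, 0, 0, 0, 0, 0],
    [1.5, 0, 0, 0, 0, 0],
    [1.5, 0, 0, 0, 0, 0],
  ],
)

```text
time_s: 20.78
tool_pos: [0.4661, -0.2582, 0.034]
tool_rot: [-90.0, 0.2, -178.2]
force: [7.4, 0.5, -3.2]
grip_width: 0.0501
```

Emit:
move_arm(
  moves=[
    [0.5, 0, 0, 0, 0, 0],
    [1, 0, 0, 0, 0, 0],
    [1.5, 0, 0, 0, 0, 0],
    [1.5, 0, 0, 0, 0, 0],
  ],
)

```text
time_s: 21.12
tool_pos: [0.4648, -0.2582, 0.0341]
tool_rot: [-90.0, 0.2, -178.2]
force: [7.7, 0.3, -2.8]
grip_width: 0.0498
```

Emit:
move_arm(
  moves=[
    [0.5, 0, 0, 0, 0, 0],
    [1, 0, 0, 0, 0, 0],
    [1.5, 0, 0, 0, 0, 0],
    [1.5, 0, 0, 0, 0, 0],
  ],
)

```text
time_s: 21.45
tool_pos: [0.4647, -0.2581, 0.0345]
tool_rot: [-89.9, 0.4, -178.2]
force: [8.3, -0.1, -3.5]
grip_width: 0.0499
```

Emit:
move_arm(
  moves=[
    [0.5, 0, 0, 0, 0, 0],
    [1, 0, 0, 0, 0, 0],
    [1, 0, 0, 0, 0, 0],
    [1, 0, 0, 0, 0, 0],
  ],
)

```text
time_s: 21.78
tool_pos: [0.4646, -0.2582, 0.0348]
tool_rot: [-89.9, 0.4, -178.2]
force: [10.9, 0.3, -3.3]
grip_width: 0.05
```

The anvil is on its stop: the tool holds at x=0.4646 while the force rises. The arm's deflection is dragging upward on the piston (Fz −3), so I'll trim the tool down before loading further.

Emit:
move_arm(
  moves=[
    [0, 0.4, 0, 0, 0, 0],
    [0, 0.8, 0, 0, 0, 0],
    [0, 0.8, 0, 0, 0, 0],
  ],
)

```text
time_s: 22.03
tool_pos: [0.4646, -0.2583, 0.0341]
tool_rot: [-89.9, 0.4, -178.2]
force: [9.7, -0.6, -2.5]
grip_width: 0.0499
```

Emit:
move_arm(
  moves=[
    [0.2, 0.5, 0, 0, 0, 0],
    [0.5, 1, 0, 0, 0, 0],
    [0.5, 1, 0, 0, 0, 0],
  ],
)

```text
time_s: 22.28
tool_pos: [0.4647, -0.2584, 0.0336]
tool_rot: [-89.9, 0.5, -178.2]
force: [10.6, 0.6, -0.3]
grip_width: 0.0501
```

```bash
python3 - <<'E'
from look import *
for i in range(3):
    o=env.get_obs();print(o["force"].round(2),o["tool_pos"].round(4))
    see("side",[.417,-.259],"s10.png")
import cv2
a=cv2.imread("pics/s10.png")[100:200,240:390]
cv2.imwrite("pics/c10.png",cv2.resize(a,None,fx=5,fy=5,interpolation=cv2.INTER_CUBIC)[:600])
E
```

```text
[10.65  0.59 -0.29] [ 0.4647 -0.2584  0.0336]
side n 307 circ 0.4179 -0.2548 0.0465 z 0.0561 rel along/lat 0.0467 -0.0051
[11.41  0.38 -0.74] [ 0.4647 -0.2583  0.0336]
side n 306 circ 0.4201 -0.2567 0.0463 z 0.0561 rel along/lat 0.0445 -0.0031
[10.59  1.02 -0.38] [ 0.4647 -0.2584  0.0336]
side n 306 circ 0.419 -0.2555 0.0467 z 0.0559 rel along/lat 0.0456 -0.0044
```

View pics/c10.png

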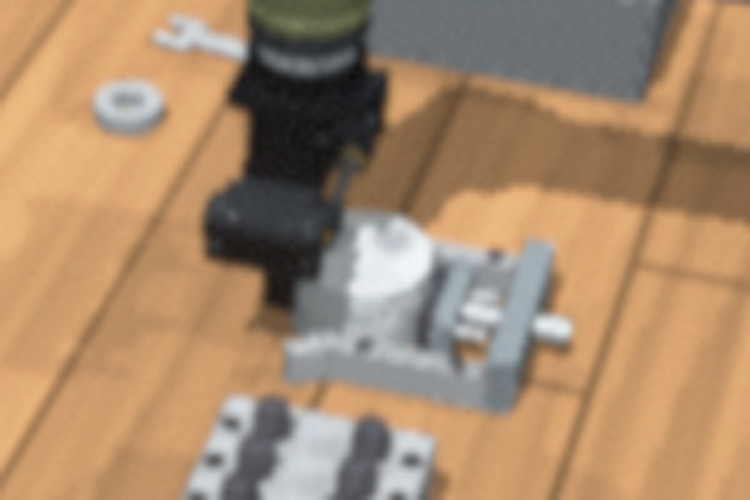

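Emit:
move_arm(
  moves=[
    [0.3, 0.2, 0, 0, 0, 0],
    [0.6, 0.4, 0, 0, 0, 0],
    [0.9, 0.6, 0, 0, 0, 0],
    [1.2, 0.7, 0, 0, 0, 0],
    [1.2, 0.7, 0, 0, 0, 0],
    [1.2, 0.7, 0, 0, 0, 0],
  ],
)

```text
time_s: 22.93
tool_pos: [0.4647, -0.2584, 0.0336]
tool_rot: [-89.8, 0.6, -178.2]
force: [12.7, 1.3, 1.0]
grip_width: 0.0498
```

Emit:
move_arm(
  moves=[
    [0.3, 0.1, 0, 0, 0, 0],
    [0.6, 0.2, 0, 0, 0, 0],
    [0.9, 0.2, 0, 0, 0, 0],
    [1.2, 0.3, 0, 0, 0, 0],
    [1.2, 0.3, 0, 0, 0, 0],
    [1.2, 0.3, 0, 0, 0, 0],
  ],
)

```text
time_s: 23.43
tool_pos: [0.4647, -0.2584, 0.0337]
tool_rot: [-89.8, 0.8, -178.1]
force: [14.5, 1.9, 1.8]
grip_width: 0.0499
```

```bash
python3 - <<'E'
from look import *
for i in range(4):
    see("wrist",[.417,-.259]); o=env.get_obs();print(o["force"].round(2),o["tool_pos"].round(4))
E
```

```text
wrist n 2874 circ 0.4469 -0.2588 0.0276 z 0.0596 rel along/lat 0.0178 -0.0001
[14.26  1.56  0.6 ] [ 0.4647 -0.2584  0.0337]
wrist n 2868 circ 0.4472 -0.2589 0.0275 z 0.0596 rel along/lat 0.0175 -0.0001
[14.94  1.54  1.45] [ 0.4646 -0.2584  0.0337]
wrist n 2863 circ 0.4465 -0.259 0.0277 z 0.0596 rel along/lat 0.0181 0.0
[14.7   1.41  0.18] [ 0.4647 -0.2584  0.0337]
wrist n 2864 circ 0.4465 -0.2589 0.0277 z 0.0596 rel along/lat 0.0182 -0.0001
[1.481e+01 1.610e+00 1.000e-02] [ 0.4647 -0.2584  0.0337]
```

Emit:
move_arm(
  moves=[
    [0.3, 0.1, 0, 0, 0, 0],
    [0.6, 0.1, 0, 0, 0, 0],
    [0.9, 0.2, 0, 0, 0, 0],
    [0.9, 0.2, 0, 0, 0, 0],
    [0.9, 0.2, 0, 0, 0, 0],
    [0.9, 0.2, 0, 0, 0, 0],
  ],
)

```text
time_s: 24.13
tool_pos: [0.4646, -0.2584, 0.0338]
tool_rot: [-89.8, 0.8, -178.1]
force: [15.1, 1.1, 0.9]
grip_width: 0.0503
```

Emit:
move_arm(
  moves=[
    [0, 0, 0, 0, 0, 0],
    [0, 0, 0, 0, 0, 0],
    [0, 0, 0, 0, 0, 0],
    [0, 0, 0, 0, 0, 0],
    [0, 0, 0, 0, 0, 0],
    [0, 0, 0, 0, 0, 0],
    [0, 0, 0, 0, 0, 0],
  ],
)

```text
time_s: 24.72
tool_pos: [0.4646, -0.2584, 0.0338]
tool_rot: [-89.8, 0.8, -178.1]
force: [15.4, 1.8, 1.2]
grip_width: 0.0501
```

Emit:
move_arm(
  moves=[
    [0, 0, 0, 0, 0, 0],
    [0, 0, 0, 0, 0, 0],
    [0, 0, 0, 0, 0, 0],
    [0, 0, 0, 0, 0, 0],
    [0, 0, 0, 0, 0, 0],
    [0, 0, 0, 0, 0, 0],
    [0, 0, 0, 0, 0, 0],
    [0, 0, 0, 0, 0, 0],
    [0, 0, 0, 0, 0, 0],
    [0, 0, 0, 0, 0, 0],
  ],
)

```text
time_s: 25.55
tool_pos: [0.4646, -0.2584, 0.0338]
tool_rot: [-89.8, 0.8, -178.1]
force: [15.2, 1.3, 1.0]
grip_width: 0.0502
```

```bash
python3 - <<'E'
from look import *
for i in range(3):
    read_camera("wrist"); o=env.get_obs();print(o["force"].round(2),o["tool_pos"].round(4),o["tool_rot"].round(2))
E
```

```text
[14.58  0.76  1.85] [ 0.4646 -0.2584  0.0338] [ -89.8     0.85 -178.13]
[15.41  2.54  0.93] [ 0.4646 -0.2584  0.0338] [ -89.8     0.85 -178.13]
[15.32  1.29  0.39] [ 0.4646 -0.2584  0.0338] [ -89.8     0.85 -178.13]
```

Steady at 15.2 N on the wrist, of which bench friction may take 1–3 N. I'll add about 1 N and hold again.

Emit:
move_arm(
  moves=[
    [0.2, 0.1, 0, 0, 0, 0],
    [0.4, 0.1, 0, 0, 0, 0],
    [0.6, 0.2, 0, 0, 0, 0],
    [0.8, 0.2, 0, 0, 0, 0],
    [0.8, 0.2, 0, 0, 0, 0],
    [0.8, 0.2, 0, 0, 0, 0],
  ],
)

```text
time_s: 26.2
tool_pos: [0.4645, -0.2583, 0.0338]
tool_rot: [-89.8, 0.9, -178.1]
force: [17.4, 1.9, 0.4]
grip_width: 0.0501
```

Emit:
move_arm(
  moves=[
    [0, 0, 0, 0, 0, 0],
    [0, 0, 0, 0, 0, 0],
    [0, 0, 0, 0, 0, 0],
    [0, 0, 0, 0, 0, 0],
    [0, 0, 0, 0, 0, 0],
    [0, 0, 0, 0, 0, 0],
    [0, 0, 0, 0, 0, 0],
    [0, 0, 0, 0, 0, 0],
  ],
)

```text
time_s: 26.87
tool_pos: [0.4645, -0.2584, 0.0338]
tool_rot: [-89.8, 0.9, -178.1]
force: [17.1, 1.3, 1.5]
grip_width: 0.0502
```

Emit:
move_arm(
  moves=[
    [0, 0, 0, 0, 0, 0],
    [0, 0, 0, 0, 0, 0],
    [0, 0, 0, 0, 0, 0],
    [0, 0, 0, 0, 0, 0],
    [0, 0, 0, 0, 0, 0],
    [0, 0, 0, 0, 0, 0],
    [0, 0, 0, 0, 0, 0],
    [0, 0, 0, 0, 0, 0],
  ],
)

```text
time_s: 27.53
tool_pos: [0.4646, -0.2584, 0.0339]
tool_rot: [-89.8, 0.9, -178.1]
force: [17.1, 1.3, 0.4]
grip_width: 0.0496
```

```bash
python3 - <<'E'
from look import *
for i in range(4):
    read_camera("wrist"); o=env.get_obs();print(o["time_s"],o["force"].round(2),o["tool_pos"].round(4))
E
```

```text
27.5833 [16.44  1.55  0.84] [ 0.4646 -0.2584  0.0338]
27.6333 [17.19  2.45  1.73] [ 0.4646 -0.2584  0.0338]
27.6833 [16.61  1.7   1.62] [ 0.4645 -0.2584  0.0338]
27.7333 [16.33  1.35  0.96] [ 0.4646 -0.2584  0.0338]
```

Held about 1.5 s at ~16.8 N wrist, so about 14–16 N on the nest. Now back straight off.

Emit:
move_arm(
  moves=[
    [-1, 0, 0, 0, 0, 0],
    [-2, 0, 0, 0, 0, 0],
    [-3, 0, 0, 0, 0, 0],
    [-4, 0, 0, 0, 0, 0],
    [-5, 0, 0, 0, 0, 0],
    [-6, 0, 0, 0, 0, 0],
    [-7, 0, 0, 0, 0, 0],
    [-9, 0, 0, 0, 0, 0],
    [-12, 0, 0, 0, 0, 0],
    [-17, 0, 0, 0, 0, 0],
    [-24, 0, 0, 0, 0, 0],
    [-32, 0, 0, 0, 0, 0],
    [-42, 0, 0, 0, 0, 0],
    [-52, -2, 0, 0, 0, 0],
    [-60, -12, 0, 0, 0, 0],
    [-65, -30, 0, 0, 0, 0],
    [-68, -60, 0, 0, 0, 0],
    [-70, -95, 0, 0, 0, 0],
    [-70, -130, 0, 0, 0, 0],
    [-70, -160, 0, 0, 0, 0],
  ],
)

```text
time_s: 29.4
tool_pos: [0.5271, -0.2562, 0.1938]
tool_rot: [-89.9, 0.1, -178.2]
force: [1.4, 0.4, 0.3]
grip_width: 0.0499
```

```bash
python3 - <<'E'
from look import *
import cv2
print(env.get_obs()["force"])
see("side",[.417,-.259],"s11.png");see("wrist",[.417,-.259],"w11.png")
a=cv2.imread("pics/s11.png")[100:200,240:390]
cv2.imwrite("pics/c11.png",cv2.resize(a,None,fx=5,fy=5,interpolation=cv2.INTER_CUBIC)[:600])
E
```

```text
[1.40571985 0.43826109 0.29292883]
side n 393 circ 0.4236 -0.258 0.0504 z 0.056 rel along/lat 0.1035 -0.0015
wrist n 2213 circ 0.4196 -0.2595 0.0453 z 0.0593 rel along/lat 0.1106 -0.0016
```

View pics/c11.png

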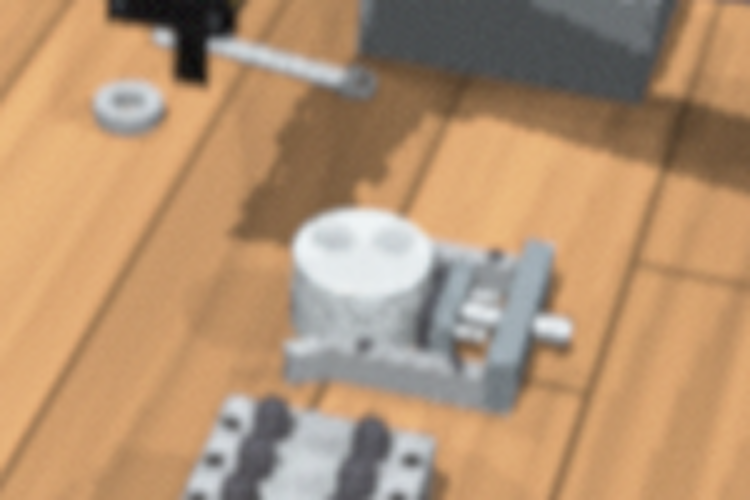

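View pics/w11.png

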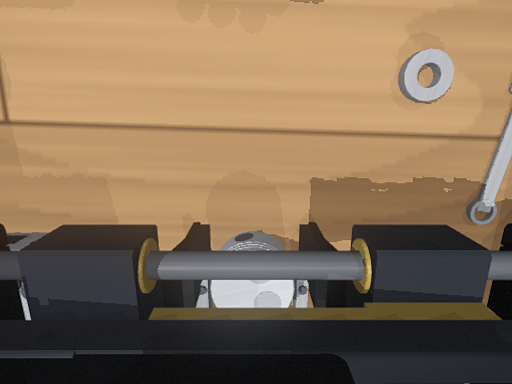

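The side crop shows the piston upright in the nest at (362,280), with the anvil plate at (430,305) against its stop block and no gap. The bearing and wrench are where they were. Let the arm settle, then hand in.

Emit:
move_arm(
  moves=[
    [0, 0, 0, 0, 0, 0],
    [0, 0, 0, 0, 0, 0],
    [0, 0, 0, 0, 0, 0],
  ],
)

```text
time_s: 29.75
tool_pos: [0.5252, -0.256, 0.189]
tool_rot: [-90.1, -0.1, -178.2]
force: [0.1, 0.6, -0.3]
grip_width: 0.05
```

```bash
python3 - <<'E'
from cell import env,job
o=env.get_obs(); print(o["time_s"],o["force"])
job.sign_off()
E
```

```text
29.75 [ 0.11301582  0.57410947 -0.27287032]
the job is handed in; nothing more can be done
```

The piston is in the nest with the anvil on its end stop, and I handed the job in at 29.75 s; sign-off gives no verdict.

I pushed the large white piston with the two fingertips held 50 mm apart as a cradle, through the lane and into the nest. The anvil slid about 14 mm at roughly 7 N, then stopped hard.

**Bedding push:** the wrist read about 15.2 N for over a second, then about 16.8 N for about 1.5 s (highest reading 17.4 N). Bench friction takes some of that, so I estimate 13.5–16.8 N on the nest. The force on the nest itself was not measured.

**Last checks:**
- The side picture shows the piston upright against the anvil, with the anvil against its stop.
- The bearing and wrench look unmoved and the robot was clear. I did not measure the other loose items (hammer, pin, look-alike pistons) again at the end.
- The two cameras disagreed by about 4 mm on the piston's final x (0.420 and 0.424 m, partly hidden views). From the fingers' contact I expect 0.415 m.

**Two vertical loads on the piston:** the tool pressed down with up to 9 N early in the slide. It dragged up with about 3.5 N when the anvil reached its stop. I trimmed both away and saw no tipping or lifting in the pictures.

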